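Unscrew the knurled nut of an angled drilling jig and take off its bush plate

TASK

Take the bush plate off the angled drilling jig. First unscrew the knurled nut from the leaning stud until it comes free and put it in the metal tray; then lift the plate off the stud and lay it flat on the plywood board with its grip fin up. Set both down without dropping them, and leave the pliers, the tape roll and the brush where they are.

Things in the scene. Friction and masses are not known exactly. Their poses are not given: they have to be found in the camera images.
- stud: Fixed steel stud of the jig. Origin: where its axis meets the inclined bed, 62 mm above the bench; z: along the stud, up, leaning 25 degrees from vertical towards the robot's side; y level. 51 mm long above the bed, core 20 mm, thread 30 mm in diameter: coarse two-start right-hand thread, 24 mm rise per turn.
- knurled_nut: Dark steel round nut, 56 mm diameter, 40 mm high, 34 mm through bore, about 0.15 kg. Origin: centre of its lower end; z: its axis, up. Starts screwed down on the plate, 10 mm up the stud. Unscrews counterclockwise seen from above, rising 3.8 mm per rad; free after about 3.6 rad; lower end clears the stud's tip 41 mm above its start. 1.5 mm thread play; may turn back 0.2 rad when let go.
- nut_mid (a point): Middle of the knurled nut, 20 mm up its axis.
- bush_plate: Aluminium plate 150 x 60 x 10 mm, about 0.16 kg, on the inclined bed under the nut. Origin: on its underside, centre of its 38 mm stud hole, 32 mm from one end; x: along the plate to the grip fin; z: out of its upper face. The fin stands on that face from x = 58 to 102 mm: 14 mm thick (along y), 34 mm high, top 44 mm above the underside. With the nut off, it lifts off along the stud.
- fin_mid (a point): Middle of the plate's grip fin, 27 mm above the plate's underside.
- plate_mid (a point): Middle of the plate's underside.
- jig: Grey angled drilling jig, fixed: foot 150 x 150 mm, inclined bed that faces the robot and carries stud, plate and nut, about 90 mm high at its rear edge. Origin: under its middle, on the workbench; z up.
- tray: Open white metal tray, fixed in place, 143 (x) x 211 (y) x 44 mm high; inside 126 x 194 mm, floor 2 mm up. Origin: centre of its underside; z up.
- board: Bare plywood board, fixed in place, 150 (x) x 200 (y) x 14 mm thick. Origin: centre of its underside; z up.
- pliers: Pliers with red handles, 189 x 57 x 21 mm, lying flat beside the work. Bystander. Origin: centre of the underside.
- tape_roll: Roll of grey tape lying flat, 107 mm in diameter, 48 mm high. Bystander. Origin: centre of the underside.
- dust_brush: Green hand brush, 85 x 30 x 22 mm. Bystander. Origin: centre of the underside.

How it is judged:
On the way, in this order (a step that is already met when the one before it is completed fails the run):
1. the nut is off the stud: its lower end is beyond the stud's tip, with the plate still on the stud (z of knurled_nut in the frame of stud above 0.052 m and z of bush_plate in the frame of stud below 0.03 m), for 0.1 s.
2. the nut lies in the tray, let go, with the plate still on the stud (x of nut_mid in the frame of tray between -0.055 and 0.055 m and y of nut_mid in the frame of tray between -0.09 and 0.09 m and z of nut_mid in the frame of tray between 0.012 and 0.036 m and linear speed of knurled_nut below 0.03 m/s and contact force between the fingers and knurled_nut below 0.1 N and z of bush_plate in the frame of stud below 0.03 m), for 0.2 s.
3. the plate is lifted off the stud, its underside beyond the stud's tip (z of bush_plate in the frame of stud above 0.052 m), for 0.1 s.
At the end, for the whole second after the job is handed in: the nut lies still in the tray (its middle inside the tray and less than 36 mm above the workbench), and the bush plate lies still and flat on the board (underside on the board within 6 mm, tilt under 0.1 rad, its middle over the board), fin up (x of nut_mid in the frame of tray between -0.055 and 0.055 m and y of nut_mid in the frame of tray between -0.09 and 0.09 m and z of nut_mid in the frame of tray between 0.012 and 0.036 m and x of plate_mid in the frame of board between -0.07 and 0.07 m and y of plate_mid in the frame of board between -0.095 and 0.095 m and z of plate_mid in the frame of board between 0.009 and 0.02 m and angle between bush_plate's own z axis and vertical below 0.1 rad and linear speed of each of knurled_nut, bush_plate below 0.03 m/s); the robot touches nothing.
It fails at once if the pair of pliers was moved by more than 30 mm (distance of pliers from where it was at the start of the episode above 0.03 m).
It fails at once if the roll of grey tape was moved by more than 30 mm (distance of tape_roll from where it was at the start of the episode above 0.03 m).
It fails at once if the green hand brush was moved by more than 30 mm (distance of dust_brush from where it was at the start of the episode above 0.03 m).
It fails at once if the nut was dropped: moving at more than 0.9 m/s with no finger on it (linear speed of knurled_nut above 0.9 m/s and contact force between the fingers and knurled_nut below 0.1 N).
It fails at once if the plate was dropped: moving at more than 0.9 m/s with no finger on it (linear speed of bush_plate above 0.9 m/s and contact force between the fingers and bush_plate below 0.1 N).
It also fails if it takes over 62 s, if anything falls off the work surface, if the arm or the gripper's body presses on something with over 40 N, if the wrist force passes 120 N, or if a joint passes its speed limit or range.

ROBOT

A 7-joint arm with a two-finger parallel gripper is mounted at the origin on a cart in front of the work surface, level with it; the furniture and walls round the work are solid. World frame = base frame: x ahead of the robot, y to its left, z up, the work surface at z = 0. Lengths are in m, angles in rad, forces in N, time in s.
With the tool pointing down it reaches from about 0.35 to 0.9 m from the base axis. Payload 7.2 kg.
Tool frame: the origin (TCP) lies between the finger pads; the fingertips stand 14 mm ahead of it and the grasp point (between the pads) lies 5 mm behind it (arm.tcp_to_tips is the distance from the TCP to the fingertips, in m); z points along the fingers, y is the line along which they close (so a half turn about z gives the same grasp; the last joint's range is limited). The gripper opens to 88 mm and grips with 3 to 60 N. Pads are 20 mm wide; open, the fingers measure 115 mm over their backs; the gripper's body (75 mm by 178 mm) begins 61 mm behind the grasp point.
Start: joints at [-1.284, 0.411, -0.013, 1.596, 0.006, 1.134, -0.082], TCP at [0.217, 0.586, 0.237] pointing down, gripper open.
Joint ranges: [-2.95, 2.95], [-0.29, 1.99], [-1.47, 1.44], [0.14, 2.54], [-1.03, 4.17], [0.13, 1.85], [-2.86, 2.86]. Speed limits (rad/s): [2.39, 2.39, 3.01, 3.01, 3.14, 3.14, 3.14].

INTERFACE

Orientations are given as a unit quaternion [x, y, z, w].
In Python, from cell import arm gives the robot as it stands.
- The arm moves only by the tool servo_tool, never from a script. Its argument "targets" is a list of rows, each an object of numbers: "dx", "dy", "dz": the shift along the tool's x, y, z in mm; "rx", "ry", "rz": the turn, a rotation vector about the tool's x, y, z in rad; "fingers": the finger opening in mm, from 0 to 87.8. A call has exactly 5 rows; each row is the pose to reach, as a shift and turn from the pose commanded when the call began, along the tool's axes at that moment; what a row does not reach only later rows make up. A row lasts 1/8 s, in which the tool goes at most 62.5 mm and 10.7 degrees, less where a joint would pass 70% of its speed; a pose out of reach is approached as far as the arm can. A call with a gripper value outside its range is refused whole. The fingers move at their own pace and stop on an object; "force" is the grip in N (left out, the last holds). Time passes only in rows, so rows that repeat a pose let the fingers close, or fill a call up. It gives the time, the measured TCP pose, the force, the opening and the grip force at its end, in the units of the state.
- arm.read_state(): the state, without advancing time (a new reading comes with each control period).
- arm.read_camera(name): name is "scene" or "side" or "wrist"; returns a dict with "color" (420x560x3 uint8, red, green, blue), "vfov" (degrees; the focal length in pixels is half the picture's height over the tangent of half this angle, whatever the lens; pixels are square), "cx", "cy" (the principal point, pixels), "R" (3x3) and "t" (3): a world point X has camera coordinates R X + t; the wrist camera has in their place "T_tool_cam" (4x4, takes a point from camera to tool coordinates, whose origin is the TCP and whose axes are the flange's). Camera axes: x right, y down, z forward; pixel columns grow to the right and rows downward; lengths in m; the calibration is good to about 2 mm. The wrist camera is an equidistant fisheye: a pixel r from the principal point sees the ray r / f radians off the axis. A picture is of the moment at which its call begins: read the wrist's pose just before it. There is no depth.
- arm.job_done(): hands the job in; it is judged then, once.
Trained networks look in the newest picture that a camera, given by its name, has taken for a name from the list of things; names that differ only in an ending like _2 or _b are one class to them, and where a whole thing is asked for, a point or a joint stands for the part that bears it (a point fixed in the world has none). Each returns a list of dicts, best first, with "p" (0 to 1); they miss things now and then, are a little off and sometimes report something else, mostly with a low value. They report only what shows in the picture. A call takes as long as a camera call.
- arm.find_in(thing, camera): "box" ([left, top, width, height] in pixels, round what is visible of it).
- arm.outline_of(thing, camera): "mask" (420x560 bool, what is visible of it) and "box" ([left, top, width, height] in pixels, round what is visible of it).
- arm.place_of(thing, camera): "xy" ([column, row] in pixels: a listed point, or the origin of a listed thing).
The state is a dict: "t": time; "joint_pos": joint angles; "dq": joint speeds; "joint_efforts": joint torques, N m; "eef_pos": TCP position; "eef_rot": TCP orientation; "contact_force": force on the tool from outside, world axes, zero at the start; "ft_torque": the same for the moment, N m; "width": finger opening in m; "gripper_force": force on a finger pad.
Only numpy, scipy, OpenCV 4.12 (cv2) and the standard library are available. Lean on these libraries where they do the work, as an engineer would, in place of code of your own. Each camera call takes 0.05 s, during which the arm holds its last target. There are 200 camera calls.

## Working session

There is one attempt and no reset: what is moved stays moved. The work goes in short steps, Python scripts to look and compute and a tool call to move; the robot and the scene stay as the last step left them, time stands still between calls to the robot, and variables do not carry over. Pictures are saved under pics/ and viewed, at most 13 in all, crops included, and the job is handed in when it is done.

Besides the shell and the picture viewer there is one more tool, called as a command line: name --argument value ..., lists and objects as JSON in quotes. servo_tool: Moves the arm, as the interface text tells. Its arguments: {"type":"object","properties":{"targets":{"type":"array","items":{"type":"object","properties":{"dx":{"type":"number"},"dy":{"type":"number"},"dz":{"type":"number"},"rx":{"type":"number"},"ry":{"type":"number"},"rz":{"type":"number"},"fingers":{"type":"number"}}}},"force":{"type":"number"}},"required":["targets"]}

```bash
ls; mkdir -p pics; cat > h.py <<'E'
import numpy as np, cv2
from scipy.spatial.transform import Rotation as Ro
from cell import arm
def cam(n):
    s=arm.read_state(); c=arm.read_camera(n); c['s']=s; return c
def ray(c,uv):
    f=210/np.tan(np.radians(c['vfov']/2)); d=np.array([uv[0]-c['cx'],uv[1]-c['cy']])
    if 'R' in c:
        v=np.array([d[0]/f,d[1]/f,1]); R=np.array(c['R']); return -R.T@c['t'], R.T@v/np.linalg.norm(v)
    r=np.hypot(*d); th=r/f; v=np.array([*(np.sin(th)*d/max(r,1e-9)),np.cos(th)])
    T=np.array(c['T_tool_cam']); W=Ro.from_quat(c['s']['eef_rot']).as_matrix()
    return W@T[:3,3]+c['s']['eef_pos'], W@T[:3,:3]@v
def onz(c,uv,z):
    o,d=ray(c,uv); return o+d*(z-o[2])/d[2]
def tri(rs):
    A=sum(np.eye(3)-np.outer(d,d) for o,d in rs); b=sum((np.eye(3)-np.outer(d,d))@o for o,d in rs)
    x=np.linalg.solve(A,b); return x,[round(float(np.linalg.norm(np.cross(x-o,d))),4) for o,d in rs]
E
python3 - <<'E'
from h import *
np.set_printoptions(precision=4,suppress=True)
C={n:cam(n) for n in('scene','side')}
for n in C: cv2.imwrite(f'pics/{n}0.png',C[n]['color'][:,:,::-1])
cv2.imwrite('pics/both.png',np.vstack([cv2.resize(C[n]['color'][:,:,::-1],None,fx=1,fy=1) for n in C])[:, :])
for th in ['stud','nut_mid','knurled_nut','fin_mid','plate_mid','bush_plate','jig','tray','board','pliers','tape_roll','dust_brush']:
    rs=[]; out=[]
    for n in C:
        p=arm.place_of(th,n)
        if p: rs.append(ray(C[n],p[0]['xy'])); out.append((n,np.round(p[0]['xy'],1),round(p[0]['p'],2),onz(C[n],p[0]['xy'],0)))
    print(th,out); 
    if len(rs)==2: print('   tri',tri(rs))
s=arm.read_state();print(s['eef_pos'],s['eef_rot'],s['t'],s['width'],s['contact_force'])
E
```

```text
pics
stud [('scene', array([293.4, 191.5]), 0.55, array([ 0.69  , -0.1136,  0.    ])), ('side', array([282.8, 241.6]), 0.59, array([0.6584, 0.0299, 0.    ]))]
   tri (array([ 0.6214, -0.0461,  0.061 ]), [0.001, 0.001])
nut_mid [('scene', array([297.6, 185.5]), 0.65, array([ 0.7042, -0.1437,  0.    ])), ('side', array([272.5, 232.3]), 0.86, array([0.6514, 0.0789, 0.    ]))]
   tri (array([ 0.5989, -0.0386,  0.0899]), [0.0026, 0.0026])
knurled_nut [('scene', array([297. , 190.8]), 0.62, array([ 0.6859, -0.1232,  0.    ])), ('side', array([279.5, 236.6]), 0.65, array([0.6601, 0.0536, 0.    ]))]
   tri (array([ 0.6107, -0.0439,  0.0728]), [0.0031, 0.0031])
fin_mid [('scene', array([273.2, 199.9]), 0.63, array([ 0.6968, -0.0461,  0.    ])), ('side', array([259.6, 217. ]), 0.63, array([0.6492, 0.1617, 0.    ]))]
   tri (array([0.5987, 0.0388, 0.0856]), [0.0018, 0.0018])
plate_mid [('scene', array([277.5, 201. ]), 0.7, array([ 0.6854, -0.051 ,  0.    ])), ('side', array([271. , 235.9]), 0.81, array([0.6409, 0.0651, 0.    ]))]
   tri (array([0.6179, 0.0041, 0.052 ]), [0.0072, 0.0072])
bush_p
[... 774 characters left out ...]
.2572, 0.    ]))]
   tri (array([0.6522, 0.2481, 0.0031]), [0.0034, 0.0034])
pliers [('scene', array([319.9, 258.6]), 0.73, array([0.4597, 0.0309, 0.    ])), ('side', array([245.7, 202.5]), 0.7, array([0.6424, 0.2504, 0.    ]))]
   tri (array([0.5047, 0.0592, 0.0744]), [0.0796, 0.0796])
tape_roll [('scene', array([339.7, 173. ]), 0.97, array([ 0.6698, -0.2828,  0.    ])), ('side', array([350.1, 323.5]), 0.77, array([ 0.6622, -0.284 ,  0.    ]))]
   tri (array([ 0.6662, -0.2815, -0.0006]), [0.003, 0.003])
dust_brush [('side', array([325.5, 234.8]), 0.78, array([0.7752, 0.0143, 0.    ]))]
[0.2171 0.5861 0.2367] [ 0.1764  0.9843  0.     -0.    ] 1.3 0.08775760961656133 [-0.3875 -0.1444 -0.0953]
```

View pics/scene0.png

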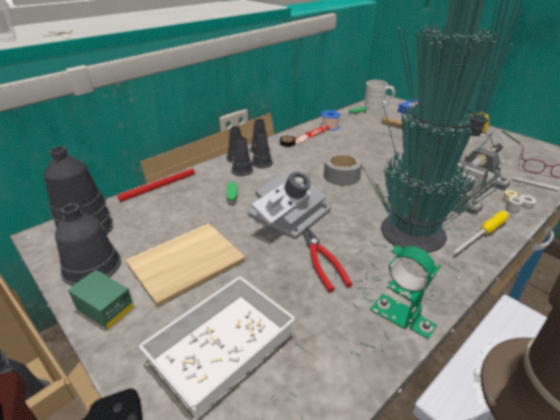

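View pics/side0.png

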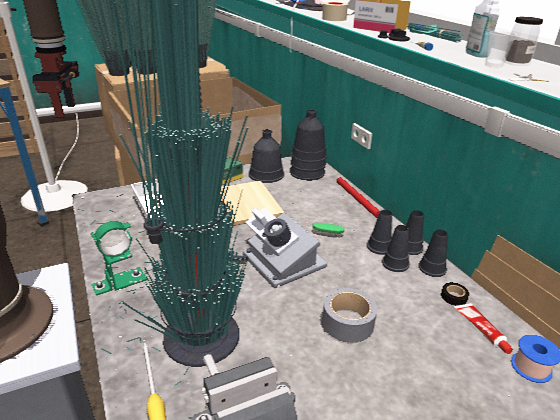

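The scene shows the jig at about (290,205), with the nut at (297,185) and the fin at (272,198). The pliers lie towards the robot at (325,265), the tray at (220,340) and the board at (185,262). A tall wire bundle stands at (415,235) and has to be kept clear of.

```bash
cat >> h.py <<'E'
def rel(p,R,s=None):
    "tool-frame shift (mm) and rotvec from state pose to world pose p,R"
    s=s or arm.read_state(); W=Ro.from_quat(s['eef_rot'])
    return np.round(W.inv().apply(np.array(p)-s['eef_pos'])*1e3,1), np.round((W.inv()*Ro.from_matrix(R)).as_rotvec(),3)
def Rtool(z,ydir):
    z=np.array(z)/np.linalg.norm(z); y=np.array(ydir)-np.dot(ydir,z)*z; y/=np.linalg.norm(y)
    return np.column_stack([np.cross(y,z),y,z])
E
python3 - <<'E'
from h import *
np.set_printoptions(precision=3,suppress=True)
C={n:cam(n) for n in('scene','side')}
for n,uvs in {'scene':[(415,232),(382,232),(447,232),(300,205),(315,240)],'side':[(201,330),(165,335),(239,335)]}.items():
    for uv in uvs: print(n,uv,onz(C[n],uv,0.0))
# wires edges: height 
a=onz(C['scene'],(415,232),0); 
for n,c in C.items():
    o,d=ray(c,(280,210)); print(n,'cam',o)
c=C['side']
for uv in [(150,260),(245,260),(152,180),(240,180),(155,120),(232,120),(85,0),(240,0)]:
    o,d=ray(c,uv); # closest height at plane through base, perpendicular to horizontal view direction
    h=(a-o)[:2]; k=(h@h)/(d[:2]@h); print(uv,o+d*k)
for ps in (0,.1):
    ax=np.array([-.4226*np.cos(ps),-.4226*np.sin(ps),.9063])
    p=np.array([.606,-.044,.09])+.15*ax; s=arm.read_state()
    for yd in ([np.cos(ps),np.sin(ps),0],): print(p,rel(p,Rtool(-ax,yd)))
E
```

```text
scene (415, 232) [ 0.37  -0.201  0.   ]
scene (382, 232) [ 0.423 -0.144  0.   ]
scene (447, 232) [ 0.319 -0.256  0.   ]
scene (300, 205) [ 0.632 -0.081  0.   ]
scene (315, 240) [ 0.51  -0.007  0.   ]
side (201, 330) [ 0.379 -0.181  0.   ]
side (165, 335) [ 0.311 -0.166  0.   ]
side (239, 335) [ 0.444 -0.224  0.   ]
scene cam [0.054 0.52  0.577]
side cam [ 0.235 -0.823  0.676]
(150, 260) [ 0.303 -0.186  0.201]
(245, 260) [ 0.461 -0.22   0.178]
(152, 180) [ 0.324 -0.191  0.351]
(240, 180) [ 0.455 -0.219  0.339]
(155, 120) [ 0.339 -0.194  0.445]
(232, 120) [ 0.446 -0.217  0.439]
(85, 0) [ 0.277 -0.18   0.599]
(240, 0) [ 0.461 -0.22   0.598]
[ 0.543 -0.044  0.226] (array([-524.1, -477.8,   10.7]), array([-0.381, -0.265,  1.196]))
[ 0.543 -0.05   0.226] (array([-526.6, -483.6,   10.7]), array([-0.39 , -0.243,  1.097]))
```

servo_tool --targets '[{"dx":-40,"dy":-36,"dz":-4},{"dx":-82,"dy":-75,"dz":-8},{"dx":-124,"dy":-113,"dz":-10},{"dx":-166,"dy":-152,"dz":-10},{"dx":-205,"dy":-188,"dz":-10}]'

```text
invalid input
```

servo_tool --targets '[{"dx":-40,"dy":-36,"rz":0.15},{"dx":-82,"dy":-75,"rz":0.32},{"dx":-124,"dy":-113,"rz":0.49},{"dx":-166,"dy":-152,"rz":0.66},{"dx":-205,"dy":-188,"rz":0.8}]'

```text
invalid input
```

```bash
python3 - <<'E'
from h import *
np.set_printoptions(precision=3,suppress=True)
s=arm.read_state(); print(s['t'],s['eef_pos'],s['eef_rot'],np.array(s['joint_pos']),s['contact_force'])
for ps in (.05,):
    ax=np.array([-.4226*np.cos(ps),-.4226*np.sin(ps),.9063])
    p=np.array([.606,-.044,.09])+.15*ax
    print(p,rel(p,Rtool(-ax,[np.cos(ps),np.sin(ps),0])))
c=cam('wrist'); cv2.imwrite('pics/w1.png',c['color'][:,:,::-1])
for th in ['nut_mid','knurled_nut','fin_mid','tray','board','pliers']:
    p=arm.place_of(th,'wrist')
    if p: print(th,p[0]['xy'],p[0]['p'],onz(c,p[0]['xy'],{'nut_mid':.089,'knurled_nut':.071,'fin_mid':.0865}.get(th,0)))
E
```

```text
1.4 [0.217 0.586 0.237] [0.176 0.984 0.    0.   ] [-1.284  0.411 -0.013  1.596  0.006  1.134 -0.082] [ 0.533 -0.046 -0.455]
[ 0.543 -0.047  0.226] (array([-525.3, -480.7,   10.7]), array([-0.385, -0.254,  1.147]))
tray [173.3, 364.6] 0.9 [ 0.425  0.322 -0.   ]
```

servo_tool --targets '[{"dx":-40,"dy":-36,"dz":-4,"rx":0,"ry":0,"rz":0,"fingers":80},{"dx":-82,"dy":-75,"dz":-8,"rx":0,"ry":0,"rz":0,"fingers":80},{"dx":-124,"dy":-113,"dz":-10,"rx":0,"ry":0,"rz":0,"fingers":80},{"dx":-166,"dy":-152,"dz":-10,"rx":0,"ry":0,"rz":0,"fingers":80},{"dx":-205,"dy":-188,"dz":-10,"rx":0,"ry":0,"rz":0,"fingers":80}]'

```text
t: 2.38
eef_pos: [0.3449, 0.3367, 0.247]
eef_rot: [0.177, 0.984, 0.0, 0.0]
contact_force: [0.1, -0.5, 1.1]
width: 0.0801
gripper_force: 0.0
```

servo_tool --targets '[{"dx":-40,"dy":-36,"dz":0,"rx":0,"ry":0,"rz":0.15,"fingers":80},{"dx":-80,"dy":-73,"dz":0,"rx":0,"ry":0,"rz":0.32,"fingers":80},{"dx":-120,"dy":-110,"dz":0,"rx":0,"ry":0,"rz":0.49,"fingers":80},{"dx":-160,"dy":-147,"dz":0,"rx":0,"ry":0,"rz":0.66,"fingers":80},{"dx":-200,"dy":-184,"dz":0,"rx":0,"ry":0,"rz":0.8,"fingers":80}]'

```text
t: 3.0
eef_pos: [0.4684, 0.095, 0.2471]
eef_rot: [0.548, 0.837, 0.001, 0.0]
contact_force: [1.6, 0.6, -0.5]
width: 0.0799
gripper_force: 0.0
```

```bash
python3 - <<'E'
from h import *
np.set_printoptions(precision=3,suppress=True)
s=arm.read_state(); print(s['t'],s['eef_pos'],s['eef_rot'],np.array(s['joint_pos']),s['contact_force'])
for ps in (.05,):
    ax=np.array([-.4226*np.cos(ps),-.4226*np.sin(ps),.9063])
    p=np.array([.606,-.044,.09])+.15*ax
    print(p,rel(p,Rtool(-ax,[np.cos(ps),np.sin(ps),0])))
c=cam('wrist'); cv2.imwrite('pics/w2.png',c['color'][:,:,::-1])
for th in ['stud','nut_mid','knurled_nut','fin_mid','plate_mid','pliers']:
    p=arm.place_of(th,'wrist')
    if p: print(th,p[0]['xy'],p[0]['p'],onz(c,p[0]['xy'],{'stud':.062,'plate_mid':.062,'nut_mid':.089,'knurled_nut':.071,'fin_mid':.0865}.get(th,0)))
E
```

```text
3.0 [0.468 0.095 0.247] [0.548 0.837 0.001 0.   ] [-0.646  0.144  0.388  1.948 -0.063  1.06   0.18 ] [ 1.583  0.565 -0.479]
[ 0.543 -0.047  0.226] (array([-160. ,   11.3,   21.1]), array([-0.43 , -0.079,  0.355]))
stud [352.7, 335.1] 0.56 [ 0.621 -0.035  0.062]
nut_mid [343.2, 348.3] 0.6 [ 0.605 -0.041  0.089]
knurled_nut [350.1, 340.5] 0.9 [ 0.617 -0.038  0.071]
fin_mid [369.1, 287.2] 0.84 [0.594 0.043 0.087]
pliers [255.1, 225.7] 0.65 [0.457 0.032 0.   ]
```

View pics/w2.png

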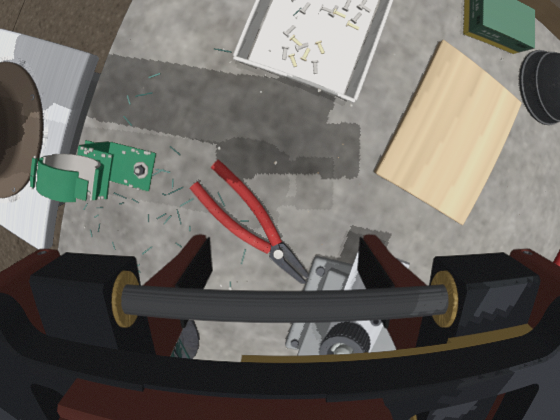

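The wrist view shows the nut at (343,345), partly behind the gripper's bar, the jig at (330,320) and the pliers at (260,230). The estimates agree within about 5 mm, so I move onto the stud's axis above the nut.

servo_tool --targets '[{"dx":-35,"dy":2,"dz":4,"rx":-0.09,"ry":-0.02,"rz":0.07,"fingers":80},{"dx":-70,"dy":5,"dz":8,"rx":-0.18,"ry":-0.03,"rz":0.15,"fingers":80},{"dx":-105,"dy":8,"dz":14,"rx":-0.28,"ry":-0.05,"rz":0.23,"fingers":80},{"dx":-135,"dy":10,"dz":18,"rx":-0.37,"ry":-0.07,"rz":0.3,"fingers":80},{"dx":-160,"dy":11,"dz":21,"rx":-0.43,"ry":-0.08,"rz":0.355,"fingers":80}]'

```text
t: 3.98
eef_pos: [0.5423, -0.0448, 0.2256]
eef_rot: [0.671, 0.709, 0.157, 0.149]
contact_force: [0.8, 0.8, -0.6]
width: 0.0799
gripper_force: 0.0
```

```bash
python3 - <<'E'
from h import *
np.set_printoptions(precision=4,suppress=True)
c=cam('wrist'); s=c['s']; print(s['t'],s['eef_pos'],Ro.from_quat(s['eef_rot']).as_matrix(),np.array(s['joint_pos']),s['contact_force'])
cv2.imwrite('pics/w3.png',c['color'][:,:,::-1])
print(c['T_tool_cam'],c['vfov'],c['cx'],c['cy'])
for th in ['stud','nut_mid','knurled_nut','fin_mid','plate_mid','jig','tray','board']:
    p=arm.place_of(th,'wrist')
    if p: print(th,p[0]['xy'],p[0]['p'],onz(c,p[0]['xy'],{'stud':.062,'plate_mid':.062,'nut_mid':.089,'knurled_nut':.071,'fin_mid':.0865}.get(th,0)))
E
```

```text
3.975 [ 0.5423 -0.0448  0.2256] [[-0.0555  0.9044  0.423 ]
 [ 0.9985  0.0506  0.0228]
 [-0.0007  0.4236 -0.9058]] [-0.479   0.0592  0.519   2.184  -0.1451  0.474   0.2031] [ 0.7584  0.822  -0.6166]
[[ 0.0002 -0.9707 -0.2404  0.0667]
 [ 1.      0.0004 -0.001   0.001 ]
 [ 0.0011 -0.2404  0.9707 -0.147 ]
 [ 0.      0.      0.      1.    ]] 65.70646984690485 284.38183362529446 208.7035136302573
stud [286.2, 195.1] 0.82 [ 0.6215 -0.0408  0.062 ]
nut_mid [284.6, 197.8] 0.97 [ 0.6069 -0.0379  0.089 ]
knurled_nut [283.9, 198.2] 0.64 [ 0.6148 -0.0421  0.071 ]
fin_mid [277.0, 115.3] 0.85 [0.5962 0.0382 0.0865]
plate_mid [283.5, 150.4] 0.91 [0.6159 0.0051 0.062 ]
jig [260.8, 185.0] 0.83 [ 0.6172 -0.0398  0.    ]
```

View pics/w3.png

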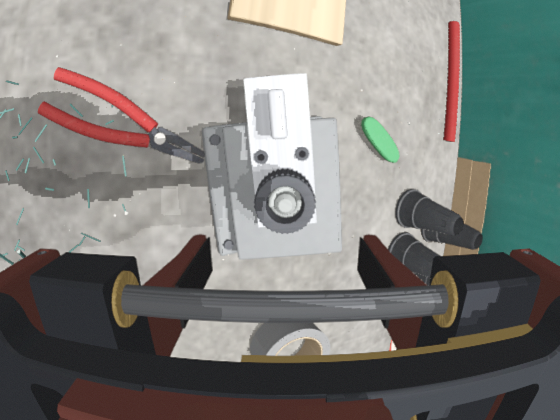

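The wrist view shows the nut's ring centred near (285,202), the fin at (277,113), the pliers at (150,130) well clear of the work, and the brush at (380,138). The jig is yawed about 0.13 rad. Next I align on the stud's axis and pre-turn, so that one sweep unscrews the nut.

```bash
cat >> h.py <<'E'
PS=.13
AX=np.array([-.4226*np.cos(PS),-.4226*np.sin(PS),.9063]); PX=np.array([-np.sin(PS),np.cos(PS),0]); PY=np.cross(AX,PX)
ST=np.array([.620,-.0395,.062])
E
python3 - <<'E'
from h import *
s=arm.read_state()
R0=Rtool(-AX,[np.cos(PS),np.sin(PS),0])
for r,h in ((.8,.12),):
    R=R0@Ro.from_rotvec([0,0,r]).as_matrix()
    print(rel(ST+AX*h,R,s), rel(ST+AX*h,R0,s))
E
```

```text
(array([-3.3,  1.2, 61.3]), array([0.011, 0.031, 0.735])) (array([-3.3,  1.2, 61.3]), array([-0.001,  0.032, -0.065]))
```

servo_tool --targets '[{"dx":-1,"dy":0,"dz":12,"rx":0.002,"ry":0.006,"rz":0.147,"fingers":72},{"dx":-1,"dy":1,"dz":24,"rx":0.004,"ry":0.012,"rz":0.294,"fingers":72},{"dx":-2,"dy":1,"dz":36,"rx":0.007,"ry":0.018,"rz":0.441,"fingers":72},{"dx":-3,"dy":1,"dz":49,"rx":0.009,"ry":0.025,"rz":0.588,"fingers":72},{"dx":-3.3,"dy":1.2,"dz":61,"rx":0.011,"ry":0.031,"rz":0.735,"fingers":72}]'

```text
t: 5.05
eef_pos: [0.5697, -0.0466, 0.1705]
eef_rot: [0.88, 0.422, 0.206, 0.068]
contact_force: [0.2, 0.2, 0.4]
width: 0.0719
gripper_force: 0.0
```

servo_tool --targets '[{"dx":0,"dy":0,"dz":0,"rx":0,"ry":0,"rz":0.16,"fingers":72},{"dx":0,"dy":0,"dz":0,"rx":0,"ry":0,"rz":0.33,"fingers":72},{"dx":0,"dy":0,"dz":0,"rx":0,"ry":0,"rz":0.5,"fingers":72},{"dx":0,"dy":0,"dz":0,"rx":0,"ry":0,"rz":0.67,"fingers":72},{"dx":0,"dy":0,"dz":0,"rx":0,"ry":0,"rz":0.84,"fingers":72}]'

```text
t: 5.68
eef_pos: [0.5696, -0.0465, 0.1709]
eef_rot: [0.976, 0.026, 0.216, -0.022]
contact_force: [-0.4, 0.3, -0.4]
width: 0.0723
gripper_force: 0.0
```

servo_tool --targets '[{"dx":0,"dy":0,"dz":0,"rx":0,"ry":0,"rz":0.12,"fingers":72},{"dx":0,"dy":0,"dz":0,"rx":0,"ry":0,"rz":0.24,"fingers":72},{"dx":0,"dy":0,"dz":0,"rx":0,"ry":0,"rz":0.36,"fingers":72},{"dx":0,"dy":0,"dz":0,"rx":0,"ry":0,"rz":0.36,"fingers":72},{"dx":0,"dy":0,"dz":0,"rx":0,"ry":0,"rz":0.36,"fingers":72}]'

```text
t: 6.3
eef_pos: [0.5694, -0.0468, 0.1708]
eef_rot: [0.965, -0.145, 0.208, -0.059]
contact_force: [0.4, -0.3, 0.8]
width: 0.0722
gripper_force: 0.0
```

```bash
python3 - <<'E'
from h import *
np.set_printoptions(precision=4,suppress=True)
c=cam('wrist'); s=c['s']; print(s['t'],s['eef_pos'],np.array(s['joint_pos']),s['contact_force'])
cv2.imwrite('pics/w4.png',c['color'][:,:,::-1])
for th in ['stud','nut_mid','knurled_nut','fin_mid','plate_mid']:
    p=arm.place_of(th,'wrist')
    if p: print(th,p[0]['xy'],p[0]['p'],onz(c,p[0]['xy'],{'stud':.062,'plate_mid':.062,'nut_mid':.0892,'knurled_nut':.071,'fin_mid':.0865}.get(th,0)))
R0=Rtool(-AX,[np.cos(PS),np.sin(PS),0]); R=R0@Ro.from_rotvec([0,0,2.]).as_matrix()
print(ST+AX*.03,rel(ST+AX*.03,R,s))
E
```

```text
6.3 [ 0.5694 -0.0468  0.1708] [-0.6667  0.2612  0.8362  2.1963 -0.7503  0.4374 -1.1229] [ 0.3986 -0.2683  0.8437]
stud [283.0, 211.1] 0.75 [ 0.6179 -0.0369  0.062 ]
knurled_nut [286.7, 211.7] 0.8 [ 0.6148 -0.0409  0.071 ]
fin_mid [195.8, 256.7] 0.88 [0.5973 0.039  0.0865]
plate_mid [240.8, 229.4] 0.78 [0.613  0.0029 0.062 ]
[ 0.6074 -0.0411  0.0892] (array([-0.1, -0.8, 90.2]), array([ 0.   , -0.001,  0.001]))
```

View pics/w4.png

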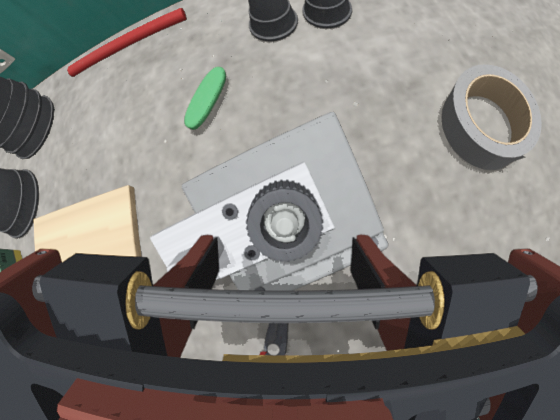

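The ring is centred at (284,221), midway between the fingers, and the fin is clear to the left at about (196,257). Now descend.

servo_tool --targets '[{"dx":0,"dy":0,"dz":20,"rx":0,"ry":0,"rz":0,"fingers":72},{"dx":0,"dy":0,"dz":40,"rx":0,"ry":0,"rz":0,"fingers":72},{"dx":0,"dy":0,"dz":55,"rx":0,"ry":0,"rz":0,"fingers":72},{"dx":0,"dy":0,"dz":65,"rx":0,"ry":0,"rz":0,"fingers":72},{"dx":0,"dy":0,"dz":72,"rx":0,"ry":0,"rz":0,"fingers":72}]'

```text
t: 7.22
eef_pos: [0.5996, -0.0435, 0.105]
eef_rot: [0.965, -0.147, 0.208, -0.059]
contact_force: [-0.3, -0.0, 0.1]
width: 0.072
gripper_force: 0.0
```

servo_tool --targets '[{"dx":0,"dy":0,"dz":8,"rx":0,"ry":0,"rz":0,"fingers":72},{"dx":0,"dy":0,"dz":16,"rx":0,"ry":0,"rz":0,"fingers":72},{"dx":0,"dy":0,"dz":18,"rx":0,"ry":0,"rz":0,"fingers":72},{"dx":0,"dy":0,"dz":18,"rx":0,"ry":0,"rz":0,"fingers":66},{"dx":0,"dy":0,"dz":18,"rx":0,"ry":0,"rz":0,"fingers":60}]'

```text
t: 7.85
eef_pos: [0.6071, -0.0425, 0.0895]
eef_rot: [0.965, -0.147, 0.208, -0.06]
contact_force: [-0.2, 0.3, 0.1]
width: 0.0613
gripper_force: 0.0
```

servo_tool --targets '[{"dx":0,"dy":0,"dz":0,"rx":0,"ry":0,"rz":0,"fingers":50},{"dx":0,"dy":0,"dz":0,"rx":0,"ry":0,"rz":0,"fingers":50},{"dx":0,"dy":0,"dz":0,"rx":0,"ry":0,"rz":0,"fingers":50},{"dx":0,"dy":0,"dz":0,"rx":0,"ry":0,"rz":0,"fingers":50},{"dx":0,"dy":0,"dz":0,"rx":0,"ry":0,"rz":0,"fingers":50}]' --force 30

```text
t: 8.48
eef_pos: [0.6071, -0.0423, 0.0895]
eef_rot: [0.965, -0.147, 0.208, -0.06]
contact_force: [-3.1, 0.5, 5.5]
width: 0.0535
gripper_force: 30.0
```

servo_tool --targets '[{"dx":0,"dy":0,"dz":-0.3,"rx":0,"ry":0,"rz":-0.08,"fingers":50},{"dx":0,"dy":0,"dz":-0.8,"rx":0,"ry":0,"rz":-0.2,"fingers":50},{"dx":0,"dy":0,"dz":-1.3,"rx":0,"ry":0,"rz":-0.34,"fingers":50},{"dx":0,"dy":0,"dz":-1.9,"rx":0,"ry":0,"rz":-0.5,"fingers":50},{"dx":0,"dy":0,"dz":-2.5,"rx":0,"ry":0,"rz":-0.65,"fingers":50}]'

```text
t: 9.1
eef_pos: [0.6059, -0.0425, 0.0911]
eef_rot: [0.961, 0.172, 0.216, 0.011]
contact_force: [0.5, -0.0, -2.1]
width: 0.0535
gripper_force: 30.0
```

```bash
python3 - <<'E'
from h import *
np.set_printoptions(precision=3,suppress=True)
s=arm.read_state(); print(np.array(s['joint_pos']),s['contact_force'],s['ft_torque'],s['width'],s['gripper_force'], AX@(s['eef_pos']-ST))
E
```

```text
[-0.175  0.402  0.248  2.155 -0.801  0.229 -0.433] [ 0.517 -0.039 -2.074] [-0.048  0.529  0.031] 0.0535442590319797 29.98783528804779 0.03245342452373505
```

servo_tool --targets '[{"dx":0,"dy":0,"dz":-0.6,"rx":0,"ry":0,"rz":-0.15,"fingers":50},{"dx":0,"dy":0,"dz":-1.2,"rx":0,"ry":0,"rz":-0.3,"fingers":50},{"dx":0,"dy":0,"dz":-1.7,"rx":0,"ry":0,"rz":-0.45,"fingers":50},{"dx":0,"dy":0,"dz":-2.3,"rx":0,"ry":0,"rz":-0.6,"fingers":50},{"dx":0,"dy":0,"dz":-2.7,"rx":0,"ry":0,"rz":-0.7,"fingers":50}]'

```text
t: 9.72
eef_pos: [0.605, -0.0422, 0.0937]
eef_rot: [0.844, 0.49, 0.2, 0.084]
contact_force: [1.8, 1.3, -0.3]
width: 0.0537
gripper_force: 30.0
```

```bash
cat > st.py <<'E'
from h import *
np.set_printoptions(precision=3,suppress=True)
s=arm.read_state(); W=Ro.from_quat(s['eef_rot']).as_matrix(); d=s['eef_pos']-ST
R0=Rtool(-AX,[np.cos(PS),np.sin(PS),0])
print(s['t'],np.array(s['joint_pos']),'F',s['contact_force'],'M',s['ft_torque'],s['width'],s['gripper_force'],'h',AX@d,'off',d-AX*(AX@d),'rot from R0',Ro.from_matrix(R0.T@W).as_rotvec())
E
python3 st.py
```

```text
9.725 [-0.052  0.39   0.097  2.147 -0.543  0.202  0.023] F [ 1.77   1.328 -0.326] M [0.176 0.347 0.153] 0.05373659541341461 29.988655038177967 h 0.0351620924684215 off [-0.    -0.001 -0.   ] rot from R0 [-0.    -0.     0.648]
```

servo_tool --targets '[{"dx":0,"dy":0,"dz":-0.6,"rx":0,"ry":0,"rz":-0.16,"fingers":50},{"dx":0,"dy":0,"dz":-1.2,"rx":0,"ry":0,"rz":-0.32,"fingers":50},{"dx":0,"dy":0,"dz":-1.8,"rx":0,"ry":0,"rz":-0.48,"fingers":50},{"dx":0,"dy":0,"dz":-2.4,"rx":0,"ry":0,"rz":-0.64,"fingers":50},{"dx":0,"dy":0,"dz":-3,"rx":0,"ry":0,"rz":-0.8,"fingers":50}]'

```text
t: 10.35
eef_pos: [0.6034, -0.0422, 0.0962]
eef_rot: [0.586, 0.781, 0.151, 0.155]
contact_force: [-0.5, 1.5, -1.3]
width: 0.0534
gripper_force: 30.0
```

```bash
python3 st.py
```

```text
10.35 [ 0.081  0.385 -0.065  2.14  -0.221  0.19   0.518] F [-0.49   1.532 -1.319] M [0.303 0.542 0.172] 0.05341190519031312 29.987835343927145 h 0.03812461574769334 off [-0.001 -0.001 -0.   ] rot from R0 [ 0.    -0.    -0.153]
```

servo_tool --targets '[{"dx":0,"dy":0,"dz":-0.6,"rx":0,"ry":0,"rz":-0.16,"fingers":50},{"dx":0,"dy":0,"dz":-1.2,"rx":0,"ry":0,"rz":-0.32,"fingers":50},{"dx":0,"dy":0,"dz":-1.8,"rx":0,"ry":0,"rz":-0.48,"fingers":50},{"dx":0,"dy":0,"dz":-2.4,"rx":0,"ry":0,"rz":-0.64,"fingers":50},{"dx":0,"dy":0,"dz":-3,"rx":0,"ry":0,"rz":-0.8,"fingers":50}]'

```text
t: 10.98
eef_pos: [0.6019, -0.0425, 0.0988]
eef_rot: [0.236, 0.947, 0.079, 0.201]
contact_force: [-0.4, 1.9, 0.0]
width: 0.0538
gripper_force: 30.0
```

```bash
python3 st.py
```

```text
10.975 [ 0.217  0.389 -0.228  2.133  0.107  0.199  1.007] F [-0.388  1.894  0.012] M [0.311 0.641 0.199] 0.05381236846464271 29.989412762224674 h 0.04110413511196429 off [-0.001 -0.001 -0.   ] rot from R0 [ 0.001  0.    -0.953]
```

servo_tool --targets '[{"dx":0,"dy":0,"dz":-0.6,"rx":0,"ry":0,"rz":-0.16,"fingers":50},{"dx":0,"dy":0,"dz":-1.2,"rx":0,"ry":0,"rz":-0.32,"fingers":50},{"dx":0,"dy":0,"dz":-1.8,"rx":0,"ry":0,"rz":-0.48,"fingers":50},{"dx":0,"dy":0,"dz":-2.4,"rx":0,"ry":0,"rz":-0.64,"fingers":50},{"dx":0,"dy":0,"dz":-3,"rx":0,"ry":0,"rz":-0.8,"fingers":50}]'

```text
t: 11.6
eef_pos: [0.6004, -0.0432, 0.1014]
eef_rot: [-0.151, 0.965, -0.006, 0.216]
contact_force: [-1.0, 0.5, -1.6]
width: 0.0538
gripper_force: 30.0
```

servo_tool --targets '[{"dx":0,"dy":0,"dz":-0.6,"rx":0,"ry":0,"rz":-0.15,"fingers":50},{"dx":0,"dy":0,"dz":-1.1,"rx":0,"ry":0,"rz":-0.3,"fingers":50},{"dx":0,"dy":0,"dz":-1.7,"rx":0,"ry":0,"rz":-0.45,"fingers":50},{"dx":0,"dy":0,"dz":-2.1,"rx":0,"ry":0,"rz":-0.55,"fingers":50},{"dx":0,"dy":0,"dz":-2.1,"rx":0,"ry":0,"rz":-0.55,"fingers":50}]'

```text
t: 12.22
eef_pos: [0.5998, -0.0436, 0.1034]
eef_rot: [-0.405, 0.888, -0.064, 0.207]
contact_force: [-0.8, -0.2, -2.1]
width: 0.0536
gripper_force: 30.0
```

```bash
python3 st.py
```

```text
12.225 [ 0.475  0.422 -0.54   2.119  0.608  0.263  1.889] F [-0.761 -0.161 -2.146] M [0.016 0.686 0.067] 0.053619777957028436 29.989522928372025 h 0.04622553742248924 off [-0.001 -0.002 -0.   ] rot from R0 [ 0.001  0.    -2.296]
```

servo_tool --targets '[{"dx":0,"dy":0,"dz":-1.5,"rx":0,"ry":0,"rz":0,"fingers":50},{"dx":0,"dy":0,"dz":-3,"rx":0,"ry":0,"rz":0,"fingers":50},{"dx":0,"dy":0,"dz":-4,"rx":0,"ry":0,"rz":0,"fingers":50},{"dx":0,"dy":0,"dz":-5,"rx":0,"ry":0,"rz":0,"fingers":50},{"dx":0,"dy":0,"dz":-6,"rx":0,"ry":0,"rz":0,"fingers":50}]'

```text
t: 12.85
eef_pos: [0.5977, -0.0436, 0.1096]
eef_rot: [-0.405, 0.888, -0.064, 0.207]
contact_force: [-0.1, 0.4, -1.9]
width: 0.0535
gripper_force: 30.0
```

```bash
python3 st.py
```

```text
12.85 [ 0.494  0.411 -0.56   2.119  0.594  0.274  1.904] F [-0.117  0.35  -1.894] M [ 0.008  0.661 -0.007] 0.05345108113031208 29.989909138530493 h 0.05267401051876674 off [-0.    -0.001 -0.   ] rot from R0 [ 0.001 -0.001 -2.297]
```

servo_tool --targets '[{"dx":0,"dy":0,"dz":-10,"rx":0,"ry":0,"rz":0,"fingers":50},{"dx":0,"dy":0,"dz":-20,"rx":0,"ry":0,"rz":0,"fingers":50},{"dx":0,"dy":0,"dz":-30,"rx":0,"ry":0,"rz":0,"fingers":50},{"dx":0,"dy":0,"dz":-42,"rx":0,"ry":0,"rz":0,"fingers":50},{"dx":0,"dy":0,"dz":-60,"rx":0,"ry":0,"rz":0,"fingers":50}]'

```text
t: 13.48
eef_pos: [0.572, -0.0469, 0.1645]
eef_rot: [-0.405, 0.888, -0.064, 0.207]
contact_force: [-0.0, -0.8, -1.7]
width: 0.0535
gripper_force: 30.0
```

```bash
python3 st.py; python3 - <<'E'
from h import *
np.set_printoptions(precision=4,suppress=True)
c=cam('wrist'); s=c['s']
cv2.imwrite('pics/w5.png',c['color'][:,:,::-1])
p=arm.find_in('knurled_nut','wrist'); print(p[:1])
for th in ['bush_plate','fin_mid','tray','board','stud']:
    p=arm.place_of(th,'wrist')
    if p: print(th,p[0]['xy'],p[0]['p'],onz(c,p[0]['xy'],{'fin_mid':.0865,'stud':.062}.get(th,0)))
c=cam('scene')
p=arm.outline_of('tray','scene')[0]; m=p['mask'].astype(np.uint8)
q=cv2.approxPolyDP(max(cv2.findContours(m,0,2)[0],key=cv2.contourArea),8,True)[:,0]
for u in q: print('tray rim',u,onz(c,u,.044),onz(c,u,0))
p=arm.outline_of('board','scene')[0]; m=p['mask'].astype(np.uint8)
q=cv2.approxPolyDP(max(cv2.findContours(m,0,2)[0],key=cv2.contourArea),6,True)[:,0]
for u in q: print('board',u,onz(c,u,.014))
E
```

```text
13.475 [ 0.694  0.312 -0.76   2.12   0.431  0.384  2.066] F [-0.021 -0.829 -1.728] M [-0.014  0.584 -0.009] 0.053515876710820344 29.99006730504334 h 0.11336344757213891 off [-0.    -0.001 -0.   ] rot from R0 [ 0.001 -0.001 -2.298]
[{'box': [226.5, 206.5, 118.7, 128.1], 'p': 0.84}]
stud [288.3, 212.0] 0.81 [ 0.619  -0.0357  0.062 ]
tray rim [291 169] [ 0.7278 -0.1401  0.044 ] [ 0.7835 -0.1946  0.    ]
tray rim [256 194] [0.6963 0.0109 0.044 ] [ 0.7494 -0.0311  0.    ]
tray rim [290 177] [ 0.6987 -0.1083  0.044 ] [ 0.7519 -0.1602  0.    ]
tray rim [291 195] [ 0.6341 -0.0497  0.044 ] [ 0.682  -0.0968  0.    ]
tray rim [309 192] [ 0.6134 -0.0923  0.044 ] [ 0.6596 -0.1429  0.    ]
tray rim [270 224] [0.581  0.0663 0.044 ] [0.6245 0.0289 0.    ]
tray rim [296 237] [0.5093 0.0557 0.044 ] [0.5469 0.0174 0.    ]
tray rim [330 207] [ 0.5342 -0.0816  0.044 ] [ 0.5738 -0.1312  0.    ]Traceback (most recent call last):
  File "<stdin>", line 13, in <module>
IndexError: list index out of range
```

View pics/w5.png

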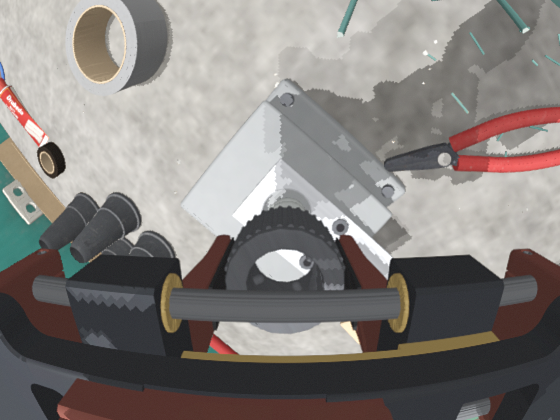

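The nut is held between the fingers at (286,265), clear of the stud. The plate is still on the jig. Now carry the nut to the tray, turning the tool vertical on the way.

```bash
python3 - <<'E'
from h import *
s=arm.read_state(); W=Ro.from_quat(s['eef_rot'])
T=Ro.from_matrix(Rtool([0,0,-1],[-.05,1,0])); p0=np.array(s['eef_pos']); p1=np.array([.42,.31,.20])
full=(W.inv()*T).as_rotvec(); print(np.degrees(np.linalg.norm(full)))
cur=W;P=p0
for k in (5,10):
    f=k/10
    W2=W*Ro.from_rotvec(full*f); P2=p0+(p1-p0)*f+np.array([0,0,.02*(k==5)])
    print(k,np.round(cur.inv().apply(P2-P)*1e3,1),np.round((cur.inv()*W2).as_rotvec(),3)); cur,P=W2,P2
E
```

```text
52.226662997979595
5 [-100.6  160.3  -57. ] [-0.071  0.212  0.397]
10 [-10.2 192.8 -18.1] [-0.071  0.212  0.397]
```

servo_tool --targets '[{"dx":-16,"dy":26,"dz":-18,"rx":-0.01,"ry":0.03,"rz":0.06,"fingers":50},{"dx":-37,"dy":59,"dz":-30,"rx":-0.026,"ry":0.078,"rz":0.147,"fingers":50},{"dx":-58,"dy":93,"dz":-40,"rx":-0.041,"ry":0.123,"rz":0.23,"fingers":50},{"dx":-79,"dy":127,"dz":-49,"rx":-0.056,"ry":0.167,"rz":0.313,"fingers":50},{"dx":-100.6,"dy":160.3,"dz":-57,"rx":-0.071,"ry":0.212,"rz":0.397,"fingers":50}]'

```text
t: 14.6
eef_pos: [0.4958, 0.133, 0.2023]
eef_rot: [-0.22, 0.969, -0.033, 0.106]
contact_force: [1.7, 0.5, -1.5]
width: 0.0532
gripper_force: 30.0
```

servo_tool --targets '[{"dx":-2,"dy":42,"dz":-4,"rx":-0.015,"ry":0.045,"rz":0.084,"fingers":50},{"dx":-4,"dy":86,"dz":-8,"rx":-0.031,"ry":0.093,"rz":0.173,"fingers":50},{"dx":-7,"dy":130,"dz":-12,"rx":-0.047,"ry":0.14,"rz":0.263,"fingers":50},{"dx":-9,"dy":168,"dz":-16,"rx":-0.061,"ry":0.183,"rz":0.343,"fingers":50},{"dx":-10.2,"dy":192.8,"dz":-18,"rx":-0.071,"ry":0.212,"rz":0.397,"fingers":50}]'

```text
t: 15.22
eef_pos: [0.4194, 0.3122, 0.1999]
eef_rot: [-0.025, 1.0, 0.0, 0.0]
contact_force: [-0.1, -0.5, -2.9]
width: 0.0534
gripper_force: 30.0
```

```bash
python3 st.py; python3 - <<'E'
from h import *
np.set_printoptions(precision=4,suppress=True)
c=cam('wrist'); s=c['s']
cv2.imwrite('pics/w6.png',c['color'][:,:,::-1])
for th in ['tray','board']:
    p=arm.place_of(th,'wrist')
    if p: print(th,p[0]['xy'],p[0]['p'],onz(c,p[0]['xy'],0))
print(rel([.42,.31,.20],Rtool([0,0,-1],[-.05,1,0]),s))
cs=cam('side'); print([(q['xy'],q['p'],onz(cs,q['xy'],0)) for q in arm.place_of('tray','side')[:1]])
print([(q['xy'],q['p'],onz(cs,q['xy'],0)) for q in arm.place_of('board','side')[:1]])
E
```

```text
15.225 [-0.139  0.369 -0.743  1.85   0.288  1.032  0.622] F [-0.141 -0.542 -2.921] M [-0.015 -0.013 -0.062] 0.0534264955989774 29.988465132191777 h 0.1898009095355148 off [-0.121  0.362 -0.034] rot from R0 [ 0.351  0.325 -1.464]
tray [289.1, 195.7] 0.92 [0.4264 0.3194 0.    ]
board [229.5, 353.3] 0.62 [0.6464 0.2509 0.    ]
(array([-0.5, -2.2, -0.1]), array([ 0.001,  0.   , -0.001]))
[([163.7, 202.0], 0.86, array([0.4235, 0.3441, 0.    ]))]
[([247.3, 202.9], 0.71, array([0.6459, 0.2465, 0.    ]))]
```

View pics/w6.png

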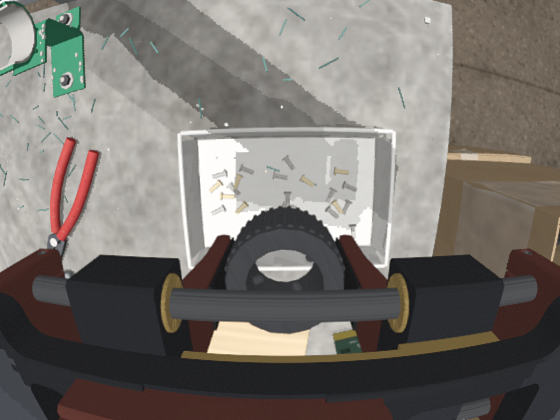

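The tray lies under the tool, rims at columns 183–393, its centre about (0.424, 0.317). The nut is held at (286,265). I lower it.

servo_tool --targets '[{"dx":-2,"dy":2,"dz":30,"rx":0,"ry":0,"rz":0,"fingers":50},{"dx":-4,"dy":5,"dz":70,"rx":0,"ry":0,"rz":0,"fingers":50},{"dx":-5,"dy":5,"dz":110,"rx":0,"ry":0,"rz":0,"fingers":50},{"dx":-5,"dy":5,"dz":145,"rx":0,"ry":0,"rz":0,"fingers":50},{"dx":-5,"dy":5,"dz":165,"rx":0,"ry":0,"rz":0,"fingers":50}]'

```text
t: 16.15
eef_pos: [0.4254, 0.3134, 0.0337]
eef_rot: [-0.024, 1.0, -0.001, 0.0]
contact_force: [0.2, 0.9, -1.2]
width: 0.0537
gripper_force: 30.0
```

servo_tool --targets '[{"dx":0,"dy":0,"dz":3,"rx":0,"ry":0,"rz":0,"fingers":50},{"dx":0,"dy":0,"dz":5,"rx":0,"ry":0,"rz":0,"fingers":50},{"dx":0,"dy":0,"dz":7,"rx":0,"ry":0,"rz":0,"fingers":50},{"dx":0,"dy":0,"dz":9,"rx":0,"ry":0,"rz":0,"fingers":50},{"dx":0,"dy":0,"dz":10,"rx":0,"ry":0,"rz":0,"fingers":50}]'

```text
t: 16.77
eef_pos: [0.4255, 0.315, 0.0254]
eef_rot: [-0.025, 1.0, -0.0, 0.001]
contact_force: [-0.1, 0.3, -1.7]
width: 0.0533
gripper_force: 30.0
```

servo_tool --targets '[{"dx":0,"dy":0,"dz":0.6,"rx":0,"ry":0,"rz":0,"fingers":50},{"dx":0,"dy":0,"dz":1.2,"rx":0,"ry":0,"rz":0,"fingers":50},{"dx":0,"dy":0,"dz":1.8,"rx":0,"ry":0,"rz":0,"fingers":50},{"dx":0,"dy":0,"dz":2.4,"rx":0,"ry":0,"rz":0,"fingers":50},{"dx":0,"dy":0,"dz":3,"rx":0,"ry":0,"rz":0,"fingers":50}]'

```text
t: 17.4
eef_pos: [0.4253, 0.3149, 0.0221]
eef_rot: [-0.025, 1.0, -0.0, 0.001]
contact_force: [0.3, 0.1, -2.2]
width: 0.0536
gripper_force: 30.0
```

servo_tool --targets '[{"dx":0,"dy":0,"dz":0.6,"rx":0,"ry":0,"rz":0,"fingers":50},{"dx":0,"dy":0,"dz":1.2,"rx":0,"ry":0,"rz":0,"fingers":50},{"dx":0,"dy":0,"dz":1.8,"rx":0,"ry":0,"rz":0,"fingers":50},{"dx":0,"dy":0,"dz":2.4,"rx":0,"ry":0,"rz":0,"fingers":50},{"dx":0,"dy":0,"dz":3,"rx":0,"ry":0,"rz":0,"fingers":50}]'

```text
t: 18.02
eef_pos: [0.4255, 0.3148, 0.0214]
eef_rot: [-0.025, 1.0, -0.001, 0.002]
contact_force: [-7.5, -8.0, 32.5]
width: 0.0534
gripper_force: 30.0
```

servo_tool --targets '[{"dx":0,"dy":0,"dz":-1.5,"rx":0,"ry":0,"rz":0,"fingers":53},{"dx":0,"dy":0,"dz":-2,"rx":0,"ry":0,"rz":0,"fingers":60},{"dx":0,"dy":0,"dz":-2,"rx":0,"ry":0,"rz":0,"fingers":68},{"dx":0,"dy":0,"dz":-2,"rx":0,"ry":0,"rz":0,"fingers":72},{"dx":0,"dy":0,"dz":-2,"rx":0,"ry":0,"rz":0,"fingers":72}]'

```text
t: 18.65
eef_pos: [0.4253, 0.315, 0.021]
eef_rot: [-0.025, 1.0, -0.0, 0.001]
contact_force: [-0.1, -0.2, 0.2]
width: 0.072
gripper_force: 0.0
```

servo_tool --targets '[{"dx":0,"dy":0,"dz":-10,"rx":0,"ry":0,"rz":0,"fingers":72},{"dx":0,"dy":0,"dz":-30,"rx":0,"ry":0,"rz":0,"fingers":72},{"dx":0,"dy":0,"dz":-70,"rx":0,"ry":0,"rz":0,"fingers":72},{"dx":0,"dy":0,"dz":-120,"rx":0,"ry":0,"rz":0,"fingers":72},{"dx":0,"dy":0,"dz":-170,"rx":0,"ry":0,"rz":0,"fingers":72}]'

```text
t: 19.27
eef_pos: [0.4247, 0.3152, 0.1942]
eef_rot: [-0.025, 1.0, -0.0, 0.001]
contact_force: [0.8, 1.0, -0.6]
width: 0.0723
gripper_force: 0.0
```

```bash
python3 st.py; python3 - <<'E'
from h import *
np.set_printoptions(precision=4,suppress=True)
c=cam('wrist')
for th in ['nut_mid','tray','board']:
    p=arm.place_of(th,'wrist')
    if p: print(th,p[0]['xy'],p[0]['p'],onz(c,p[0]['xy'],.022 if th=='nut_mid' else 0))
print(rel(ST+PX*.08+AX*.16,Rtool(-AX,PY)), rel(ST+PX*.08+AX*.16,Rtool(-AX,-PY)))
E
```

```text
19.275 [-0.142  0.387 -0.745  1.844  0.306  1.026  0.61 ] F [ 0.794  1.031 -0.609] M [ 0.034 -0.064 -0.017] 0.07231124045226492 0.0 h 0.18221198971165592 off [-0.119  0.365 -0.033] rot from R0 [ 0.35   0.323 -1.465]
nut_mid [284.3, 195.0] 0.61 [0.4259 0.3167 0.022 ]
tray [286.9, 190.6] 0.66 [0.4255 0.3195 0.    ]
board [226.1, 351.8] 0.86 [0.6456 0.2503 0.    ]
(array([-103.1, -289.6,  -13.6]), array([ 0.328, -0.356, -1.624])) (array([-103.1, -289.6,  -13.6]), array([-0.348, -0.321,  1.465]))
```

```bash
python3 - <<'E'
from h import *
s=arm.read_state(); W=Ro.from_quat(s['eef_rot'])
T=Ro.from_matrix(Rtool(-AX,-PY)); p0=np.array(s['eef_pos']); p1=ST+PX*.08+AX*.16; print(p1)
full=(W.inv()*T).as_rotvec(); cur=W;P=p0
for k in (1,2):
    W2=W*Ro.from_rotvec(full*k/2); P2=p0+(p1-p0)*k/2+np.array([0,0,.02*(k==1)])
    print(k,np.round(cur.inv().apply(P2-P)*1e3,1),np.round((cur.inv()*W2).as_rotvec(),3)); cur,P=W2,P2
E
```

```text
[0.54258382 0.03105961 0.207008  ]
1 [ -51.6 -144.8  -26.8] [-0.174 -0.16   0.732]
2 [-134.4  -75.2    8.7] [-0.174 -0.16   0.732]
```

servo_tool --targets '[{"dx":-10,"dy":-29,"dz":-8,"rx":-0.035,"ry":-0.032,"rz":0.146,"fingers":60},{"dx":-21,"dy":-58,"dz":-16,"rx":-0.07,"ry":-0.064,"rz":0.293,"fingers":50},{"dx":-31,"dy":-87,"dz":-22,"rx":-0.104,"ry":-0.096,"rz":0.439,"fingers":50},{"dx":-41,"dy":-116,"dz":-25,"rx":-0.139,"ry":-0.128,"rz":0.586,"fingers":50},{"dx":-51.6,"dy":-144.8,"dz":-26.8,"rx":-0.174,"ry":-0.16,"rz":0.732,"fingers":50}]'

```text
t: 20.1
eef_pos: [0.4832, 0.1714, 0.2173]
eef_rot: [0.336, 0.935, 0.087, 0.077]
contact_force: [0.7, 0.1, -0.5]
width: 0.0499
gripper_force: 0.0
```

servo_tool --targets '[{"dx":-27,"dy":-15,"dz":2,"rx":-0.035,"ry":-0.032,"rz":0.146,"fingers":50},{"dx":-54,"dy":-30,"dz":4,"rx":-0.07,"ry":-0.064,"rz":0.293,"fingers":50},{"dx":-81,"dy":-45,"dz":5,"rx":-0.104,"ry":-0.096,"rz":0.439,"fingers":50},{"dx":-108,"dy":-60,"dz":7,"rx":-0.139,"ry":-0.128,"rz":0.586,"fingers":50},{"dx":-134.4,"dy":-75.2,"dz":8.7,"rx":-0.174,"ry":-0.16,"rz":0.732,"fingers":50}]'

```text
t: 20.72
eef_pos: [0.5415, 0.0296, 0.2039]
eef_rot: [0.646, 0.733, 0.161, 0.141]
contact_force: [-0.2, 0.5, -0.1]
width: 0.0499
gripper_force: 0.0
```

```bash
python3 st.py; python3 - <<'E'
from h import *
np.set_printoptions(precision=4,suppress=True)
c=cam('wrist'); s=c['s']
cv2.imwrite('pics/w7.png',c['color'][:,:,::-1])
for th in ['fin_mid','plate_mid','bush_plate','stud']:
    p=arm.place_of(th,'wrist')
    if p: print(th,p[0]['xy'],p[0]['p'],onz(c,p[0]['xy'],.0865 if th=='fin_mid' else .062))
print('expected fin',ST+PX*.08+AX*.027,rel(ST+PX*.08+AX*.027,Rtool(-AX,-PY),s))
E
```

```text
20.725 [ 0.213  0.127 -0.389  2.165  0.149  0.432 -0.158] F [-0.221  0.529 -0.101] M [-0.107  0.416  0.04 ] 0.04987899583664775 0.0 h 0.15768552437099356 off [-0.012  0.078 -0.001] rot from R0 [ 0.005 -0.001  0.004]
fin_mid [283.8, 198.5] 0.78 [0.5945 0.0438 0.0865]
plate_mid [286.4, 231.7] 0.69 [0.6133 0.0065 0.062 ]
bush_plate [286.2, 270.1] 0.79 [ 0.6184 -0.0346  0.062 ]
stud [289.9, 275.2] 0.6 [ 0.6234 -0.0407  0.062 ]
expected fin [0.5983 0.0383 0.0865] (array([  1.4,   3.1, 130.7]), array([-0.005,  0.001, -0.004]))
```

View pics/w7.png

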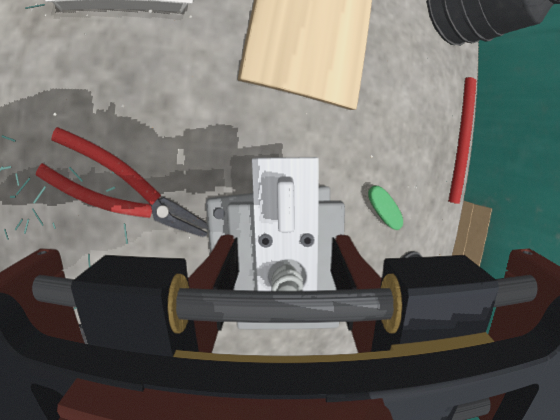

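The plate is aligned with the tool. The fin is at column 286, midway between the fingers, and the bare stud is at (288,270). I descend onto the fin.

servo_tool --targets '[{"dx":0,"dy":0,"dz":25,"rx":0,"ry":0,"rz":0,"fingers":50},{"dx":0,"dy":0,"dz":55,"rx":0,"ry":0,"rz":0,"fingers":50},{"dx":0,"dy":0,"dz":80,"rx":0,"ry":0,"rz":0,"fingers":50},{"dx":0,"dy":0,"dz":100,"rx":0,"ry":0,"rz":0,"fingers":50},{"dx":0,"dy":0,"dz":112,"rx":0,"ry":0,"rz":0,"fingers":50}]'

```text
t: 21.6
eef_pos: [0.5886, 0.0383, 0.1024]
eef_rot: [0.643, 0.736, 0.161, 0.141]
contact_force: [-0.2, -0.4, 0.6]
width: 0.0502
gripper_force: 0.0
```

servo_tool --targets '[{"dx":0,"dy":0,"dz":7,"rx":0,"ry":0,"rz":0,"fingers":45},{"dx":0,"dy":0,"dz":14,"rx":0,"ry":0,"rz":0,"fingers":40},{"dx":0,"dy":0,"dz":18,"rx":0,"ry":0,"rz":0,"fingers":34},{"dx":0,"dy":0,"dz":18,"rx":0,"ry":0,"rz":0,"fingers":28},{"dx":0,"dy":0,"dz":18,"rx":0,"ry":0,"rz":0,"fingers":22}]'

```text
t: 22.22
eef_pos: [0.5964, 0.0379, 0.0875]
eef_rot: [0.644, 0.734, 0.161, 0.142]
contact_force: [-0.5, 0.1, -0.0]
width: 0.0231
gripper_force: 0.0
```

```bash
python3 st.py
```

```text
22.225 [-0.009  0.393 -0.168  2.162  0.437  0.173 -0.435] F [-0.536  0.079 -0.018] M [-0.163  0.447  0.009] 0.02305171062393439 0.0 h 0.02873792258638541 off [-0.012  0.079 -0.001] rot from R0 [ 0.003  0.    -0.001]
```

Grip with 50 N, then lift a little along the stud.

servo_tool --targets '[{"dx":0,"dy":0,"dz":0,"rx":0,"ry":0,"rz":0,"fingers":10},{"dx":0,"dy":0,"dz":0,"rx":0,"ry":0,"rz":0,"fingers":8},{"dx":0,"dy":0,"dz":0,"rx":0,"ry":0,"rz":0,"fingers":8},{"dx":0,"dy":0,"dz":0,"rx":0,"ry":0,"rz":0,"fingers":8},{"dx":0,"dy":0,"dz":0,"rx":0,"ry":0,"rz":0,"fingers":8}]' --force 50

```text
t: 22.85
eef_pos: [0.5963, 0.0379, 0.0874]
eef_rot: [0.644, 0.734, 0.161, 0.142]
contact_force: [-3.7, 0.2, 4.6]
width: 0.014
gripper_force: 50.0
```

servo_tool --targets '[{"dx":0,"dy":0,"dz":-2,"rx":0,"ry":0,"rz":0,"fingers":8},{"dx":0,"dy":0,"dz":-4,"rx":0,"ry":0,"rz":0,"fingers":8},{"dx":0,"dy":0,"dz":-6,"rx":0,"ry":0,"rz":0,"fingers":8},{"dx":0,"dy":0,"dz":-9,"rx":0,"ry":0,"rz":0,"fingers":8},{"dx":0,"dy":0,"dz":-12,"rx":0,"ry":0,"rz":0,"fingers":8}]'

```text
t: 23.48
eef_pos: [0.5912, 0.0373, 0.0982]
eef_rot: [0.644, 0.734, 0.161, 0.142]
contact_force: [-1.0, 0.6, -2.4]
width: 0.0136
gripper_force: 50.0
```

```bash
python3 st.py
```

```text
23.475 [ 0.016  0.369 -0.198  2.165  0.423  0.197 -0.42 ] F [-1.017  0.568 -2.367] M [-0.122  0.591  0.007] 0.013627227467071859 49.996835589408875 h 0.04067677530389684 off [-0.012  0.079 -0.001] rot from R0 [ 0.004  0.    -0.001]
```

servo_tool --targets '[{"dx":0,"dy":0,"dz":-8,"rx":0,"ry":0,"rz":0,"fingers":8},{"dx":0,"dy":0,"dz":-18,"rx":0,"ry":0,"rz":0,"fingers":8},{"dx":0,"dy":0,"dz":-30,"rx":0,"ry":0,"rz":0,"fingers":8},{"dx":0,"dy":0,"dz":-45,"rx":0,"ry":0,"rz":0,"fingers":8},{"dx":0,"dy":0,"dz":-65,"rx":0,"ry":0,"rz":0,"fingers":8}]'

```text
t: 24.1
eef_pos: [0.5637, 0.0337, 0.158]
eef_rot: [0.644, 0.735, 0.161, 0.142]
contact_force: [0.1, -0.5, -2.3]
width: 0.0139
gripper_force: 50.0
```

```bash
python3 st.py; python3 - <<'E'
from h import *
np.set_printoptions(precision=4,suppress=True)
c=cam('wrist'); s=c['s']
cv2.imwrite('pics/w8.png',c['color'][:,:,::-1])
b=arm.outline_of('board','wrist'); 
if b:
    q=cv2.approxPolyDP(max(cv2.findContours(b[0]['mask'].astype(np.uint8),0,2)[0],key=cv2.contourArea),6,True)[:,0]
    for u in q: print('board',b[0]['p'],u,onz(c,u,.014))
E
```

```text
24.1 [ 0.162  0.236 -0.354  2.17   0.3    0.33  -0.298] F [ 0.149 -0.488 -2.299] M [-0.124  0.561 -0.012] 0.013860135147352938 49.99664604663849 h 0.10657476527279325 off [-0.012  0.079 -0.001] rot from R0 [ 0.004  0.    -0.001]
board 0.58 [244   0] [0.5657 0.225  0.014 ]
board 0.58 [232  75] [0.5654 0.1509 0.014 ]
board 0.58 [366 108] [0.7138 0.1463 0.014 ]
board 0.58 [380   0] [0.7202 0.2804 0.014 ]
```

View pics/w8.png

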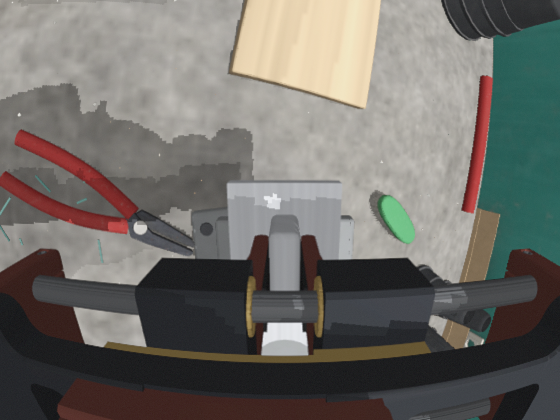

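The plate is held square by the fin at (285,240) and is clear of the stud. The board's near corners are at (232,75) and (366,108), which puts its centre at about (0.641, 0.249). I carry the plate over, levelling it on the way.

```bash
python3 - <<'E'
from h import *
np.set_printoptions(precision=3,suppress=True)
c=cam('scene')
for uv in [(88,272),(62,255),(118,265),(80,200)]: print(onz(c,uv,0))
s=arm.read_state(); W=Ro.from_quat(s['eef_rot'])
T=Ro.from_matrix(Rtool([0,0,-1],[1,0,0])); p0=np.array(s['eef_pos']); p1=np.array([.640,.277,.15])
full=(W.inv()*T).as_rotvec(); cur=W;P=p0; print(np.degrees(np.linalg.norm(full)))
for k in (1,2):
    W2=W*Ro.from_rotvec(full*k/2); P2=p0+(p1-p0)*k/2+np.array([0,0,.02*(k==1)])
    print(k,np.round(cur.inv().apply(P2-P)*1e3,1),np.round((cur.inv()*W2).as_rotvec(),3)); cur,P=W2,P2
E
```

```text
[0.758 0.413 0.   ]
[0.849 0.435 0.   ]
[0.736 0.359 0.   ]
[1.041 0.327 0.   ]
26.007102230224106
1 [115.9  54.9   8.1] [ 0.217 -0.014  0.064]
2 [118.9  39.   34.3] [ 0.217 -0.014  0.064]
```

servo_tool --targets '[{"dx":23,"dy":10,"dz":-2,"rx":0.043,"ry":-0.003,"rz":0.013,"fingers":8},{"dx":46,"dy":21,"dz":-2,"rx":0.087,"ry":-0.006,"rz":0.026,"fingers":8},{"dx":69,"dy":32,"dz":0,"rx":0.13,"ry":-0.008,"rz":0.038,"fingers":8},{"dx":92,"dy":43,"dz":4,"rx":0.174,"ry":-0.011,"rz":0.051,"fingers":8},{"dx":115,"dy":55,"dz":8,"rx":0.217,"ry":-0.014,"rz":0.064,"fingers":8}]'

```text
t: 24.88
eef_pos: [0.6023, 0.1554, 0.1721]
eef_rot: [0.68, 0.726, 0.08, 0.071]
contact_force: [-0.3, 0.1, -1.6]
width: 0.0137
gripper_force: 50.0
```

servo_tool --targets '[{"dx":24,"dy":8,"dz":7,"rx":0.043,"ry":-0.003,"rz":0.013,"fingers":8},{"dx":48,"dy":16,"dz":14,"rx":0.087,"ry":-0.006,"rz":0.026,"fingers":8},{"dx":72,"dy":24,"dz":21,"rx":0.13,"ry":-0.008,"rz":0.038,"fingers":8},{"dx":96,"dy":32,"dz":28,"rx":0.174,"ry":-0.011,"rz":0.051,"fingers":8},{"dx":116,"dy":39,"dz":34,"rx":0.217,"ry":-0.014,"rz":0.064,"fingers":8}]'

```text
t: 25.5
eef_pos: [0.6398, 0.2747, 0.1473]
eef_rot: [0.707, 0.707, -0.002, -0.001]
contact_force: [0.5, 0.3, -1.6]
width: 0.0135
gripper_force: 50.0
```

```bash
python3 st.py; python3 - <<'E'
from h import *
np.set_printoptions(precision=4,suppress=True)
c=cam('side'); s=c['s']
print(rel([.64,.273,.08],Rtool([0,0,-1],[1,0,0]),s))
im=np.hstack([cv2.resize(x[:,:,::-1],(400,300)) for x in (arm.read_camera('wrist')['color'],c['color'])])
cv2.imwrite('pics/w9.png',im)
E
```

```text
25.5 [-0.252  0.638 -0.348  1.473  0.231  1.076 -0.647] F [ 0.485  0.343 -1.646] M [-0.041  0.002  0.025] 0.01349219945481458 49.99607741832733 h 0.05176472192848159 off [0.041 0.317 0.038] rot from R0 [ 0.44  -0.029  0.127]
(array([-1.6,  0.5, 67.3]), array([-0.004,  0.001,  0.001]))
```

View pics/w9.png

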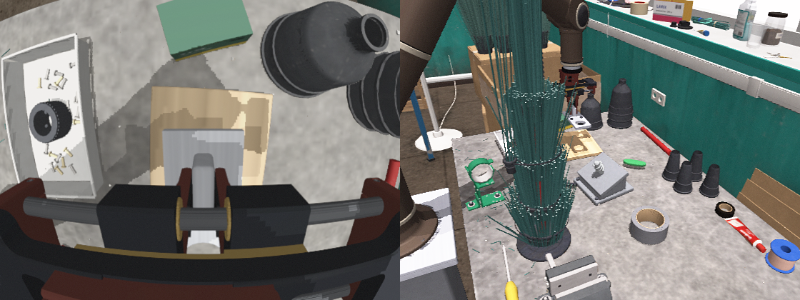

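The left half shows the plate over the board, level, with its far end at (203,130), and the nut upright in the tray at (48,121). I lower it.

servo_tool --targets '[{"dx":0,"dy":0,"dz":20,"rx":0,"ry":0,"rz":0,"fingers":8},{"dx":-1,"dy":0,"dz":45,"rx":0,"ry":0,"rz":0,"fingers":8},{"dx":-2,"dy":0,"dz":68,"rx":0,"ry":0,"rz":0,"fingers":8},{"dx":-2,"dy":0,"dz":84,"rx":0,"ry":0,"rz":0,"fingers":8},{"dx":-2,"dy":0,"dz":93,"rx":0,"ry":0,"rz":0,"fingers":8}]'

```text
t: 26.22
eef_pos: [0.6389, 0.2707, 0.0543]
eef_rot: [0.707, 0.707, -0.002, -0.001]
contact_force: [-0.3, -0.1, -2.2]
width: 0.0136
gripper_force: 50.0
```

servo_tool --targets '[{"dx":0,"dy":0,"dz":2,"rx":0,"ry":0,"rz":0,"fingers":8},{"dx":0,"dy":0,"dz":4,"rx":0,"ry":0,"rz":0,"fingers":8},{"dx":0,"dy":0,"dz":5,"rx":0,"ry":0,"rz":0,"fingers":8},{"dx":0,"dy":0,"dz":6,"rx":0,"ry":0,"rz":0,"fingers":8},{"dx":0,"dy":0,"dz":7,"rx":0,"ry":0,"rz":0,"fingers":8}]'

```text
t: 26.85
eef_pos: [0.6395, 0.2717, 0.0488]
eef_rot: [0.707, 0.708, -0.001, -0.0]
contact_force: [-0.2, -0.9, -1.9]
width: 0.0137
gripper_force: 50.0
```

```bash
python3 st.py
```

```text
26.85 [-0.263  0.739 -0.322  1.546  0.274  0.904 -0.677] F [-0.23  -0.922 -1.91 ] M [-0.041  0.096  0.035] 0.013651000901070975 49.99645292758942 h -0.03717054954651663 off [0.004 0.309 0.021] rot from R0 [ 0.437 -0.028  0.127]
```

servo_tool --targets '[{"dx":0,"dy":0,"dz":0.9,"rx":0,"ry":0,"rz":0,"fingers":8},{"dx":0,"dy":0,"dz":1.8,"rx":0,"ry":0,"rz":0,"fingers":8},{"dx":0,"dy":0,"dz":2.7,"rx":0,"ry":0,"rz":0,"fingers":8},{"dx":0,"dy":0,"dz":3.6,"rx":0,"ry":0,"rz":0,"fingers":8},{"dx":0,"dy":0,"dz":4.5,"rx":0,"ry":0,"rz":0,"fingers":8}]'

```text
t: 27.48
eef_pos: [0.6394, 0.2716, 0.0441]
eef_rot: [0.707, 0.708, -0.001, -0.001]
contact_force: [-0.5, -0.8, -1.7]
width: 0.0139
gripper_force: 50.0
```

servo_tool --targets '[{"dx":0,"dy":0,"dz":0.5,"rx":0,"ry":0,"rz":0,"fingers":8},{"dx":0,"dy":0,"dz":1.0,"rx":0,"ry":0,"rz":0,"fingers":8},{"dx":0,"dy":0,"dz":1.4,"rx":0,"ry":0,"rz":0,"fingers":8},{"dx":0,"dy":0,"dz":1.8,"rx":0,"ry":0,"rz":0,"fingers":8},{"dx":0,"dy":0,"dz":2.2,"rx":0,"ry":0,"rz":0,"fingers":8}]'

```text
t: 28.1
eef_pos: [0.6395, 0.2717, 0.0422]
eef_rot: [0.707, 0.708, -0.001, -0.0]
contact_force: [-0.4, 0.1, 0.9]
width: 0.014
gripper_force: 50.0
```

servo_tool --targets '[{"dx":0,"dy":0,"dz":0.3,"rx":0,"ry":0,"rz":0,"fingers":8},{"dx":0,"dy":0,"dz":0.6,"rx":0,"ry":0,"rz":0,"fingers":8},{"dx":0,"dy":0,"dz":0.9,"rx":0,"ry":0,"rz":0,"fingers":8},{"dx":0,"dy":0,"dz":0.9,"rx":0,"ry":0,"rz":0,"fingers":8},{"dx":0,"dy":0,"dz":0.9,"rx":0,"ry":0,"rz":0,"fingers":8}]'

```text
t: 28.72
eef_pos: [0.6396, 0.2718, 0.0418]
eef_rot: [0.707, 0.708, -0.001, -0.0]
contact_force: [-1.1, -0.9, 6.0]
width: 0.0142
gripper_force: 50.0
```

On the board. Release and retreat.

servo_tool --targets '[{"dx":0,"dy":0,"dz":0,"rx":0,"ry":0,"rz":0,"fingers":14},{"dx":0,"dy":0,"dz":0,"rx":0,"ry":0,"rz":0,"fingers":20},{"dx":0,"dy":0,"dz":0,"rx":0,"ry":0,"rz":0,"fingers":32},{"dx":0,"dy":0,"dz":0,"rx":0,"ry":0,"rz":0,"fingers":44},{"dx":0,"dy":0,"dz":0,"rx":0,"ry":0,"rz":0,"fingers":44}]'

```text
t: 29.35
eef_pos: [0.6394, 0.2716, 0.0409]
eef_rot: [0.707, 0.708, -0.001, -0.001]
contact_force: [0.1, -0.1, -0.0]
width: 0.0432
gripper_force: 0.0
```

servo_tool --targets '[{"dx":0,"dy":0,"dz":-8,"rx":0,"ry":0,"rz":0,"fingers":44},{"dx":0,"dy":0,"dz":-25,"rx":0,"ry":0,"rz":0,"fingers":44},{"dx":0,"dy":0,"dz":-60,"rx":0,"ry":0,"rz":0,"fingers":44},{"dx":0,"dy":0,"dz":-105,"rx":0,"ry":0,"rz":0,"fingers":44},{"dx":0,"dy":0,"dz":-150,"rx":0,"ry":0,"rz":0,"fingers":44}]'

```text
t: 29.98
eef_pos: [0.6398, 0.2718, 0.194]
eef_rot: [0.707, 0.708, -0.0, -0.0]
contact_force: [0.5, -0.1, 0.8]
width: 0.0442
gripper_force: 0.0
```

```bash
python3 st.py; python3 - <<'E'
from h import *
np.set_printoptions(precision=4,suppress=True)
c=cam('wrist'); cv2.imwrite('pics/w10.png',c['color'][:,:,::-1])
for th,z in [('plate_mid',.014),('fin_mid',.041),('board',0),('nut_mid',.022),('tray',0)]:
    p=arm.place_of(th,'wrist')
    if p: print(th,p[0]['p'],onz(c,p[0]['xy'],z))
E
```

```text
29.975 [-0.243  0.593 -0.357  1.434  0.215  1.154 -0.63 ] F [ 0.544 -0.082  0.782] M [-0.019  0.045 -0.017] 0.044167633372637766 0.0 h 0.09428672750237967 off [0.059 0.316 0.047] rot from R0 [ 0.437 -0.028  0.127]
plate_mid 0.63 [0.6447 0.2364 0.014 ]
fin_mid 0.86 [0.6412 0.2752 0.041 ]
nut_mid 0.95 [0.4279 0.3142 0.022 ]
tray 0.81 [0.4277 0.3151 0.    ]
```

View pics/w10.png

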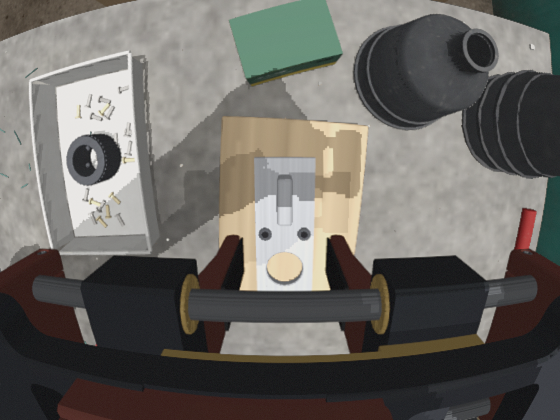

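The plate lies flat on the board with its fin up at (285,200), and the nut stands in the tray at (93,160). The gripper touches nothing.

```bash
python3 -c "
from cell import arm
print(arm.job_done())"
```

```text
the job is handed in; nothing more can be done
None
```

The job is handed in (no verdict was returned): the nut stands in the tray, and the bush plate lies flat on the board with its fin up; the arm went nowhere near the pliers, tape roll or brush.

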